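Load the knob and lift the carrier level

TASK

Make the plywood carrier ready to be taken over by a colleague: stand the loose wooden knob upright in the middle of the small ply round that lies in one end of the carrier and let go of it, then lift the carrier by its middle handle, level all the way, until its underside is about 10 cm above the worktop. Finish while holding it there, steady and level, with the round, the knob and the filler tin still standing in their places, and leave the other things on the worktop alone.

Things in the scene. Friction and masses are not known exactly. Their poses are not given: they have to be found in the camera images.
- carrier: Loose plywood carrier, 0.4 kg: base 104 (its x) x 320 (its y) x 9 mm, rims 6 mm higher, upright handle in the middle. Two bays, 94 x 94 mm inside, are centred 107 mm from the middle at +y and -y, floor 9 mm above the underside. Filler tin in one, small round in the other; which is which varies. Origin: centre of the underside, z up.
- carrier_grip (a point): Middle of the handle's rail, 103 mm above the carrier's underside; axes as the carrier. The rail is a round wooden dowel 24 mm thick lying along the carrier's y between two posts, free for 82 mm (-41 to +41), open below; grip it across x. The loaded carrier balances about 11 mm from here towards the heavier tin. A grip of about 40 N is ample; a far harder one makes it shake.
- small_round: Loose plain ply disc, 90 mm across, 12 mm thick, 0.04 kg, lying flat in one bay of the carrier (2 mm play all round). Origin: centre of its underside.
- filler_tin: Tin of wood filler with press lid, 65 mm across, 62 mm high, nearly empty, about 0.12 kg, standing in the other bay. Origin: centre of its underside.
- knob: Loose turned wooden knob, 39 mm across at its widest (about 25 mm up), 37 mm high, 0.02 kg, standing on its narrower foot on the worktop to the left of the carrier, beyond the sander. Origin: centre of its underside; z up.
- sanding_block: Bystander: sanding block 61 x 117 x 35 mm, flat on the worktop at the back, between the carrier and the knob. Origin: centre of its underside. Leave alone.
- carpenter_pencil: Bystander: carpenter's pencil 14 x 172 x 8 mm, near the front edge of the worktop. Origin: centre of its underside. Leave alone.
There are look-alikes about, which are no part of the job. Of the things like the filler_tin, leave any that is red; of the rest the smaller one is meant.

How it is judged:
On the way:
1. the knob stands upright, let go, in the middle of the small round, with the carrier still on the worktop (horizontal distance between knob and small_round below 0.022 m and z of knob in the frame of small_round between 0.006 and 0.018 m and angle between knob's own z axis and vertical below 0.2 rad and contact force between the fingers and knob below 0.1 N and height (world z) of carrier below 0.012 m and linear speed of knob below 0.03 m/s), for 0.2 s.
At the end, for the whole second after the job is handed in: Fingers hold the carrier, underside 65-150 mm above the worktop, tilt under 0.09 rad, still (20 mm/s, 0.1 rad/s), on no bystander; knob upright (0.2 rad), not held, within 22 mm of the round's middle; round and tin flat in their bays (height (world z) of carrier between 0.065 and 0.15 m and angle between carrier's own z axis and vertical below 0.09 rad and linear speed of carrier below 0.02 m/s and angular speed of carrier below 0.1 rad/s and contact force between the fingers and carrier above 3 N and contact force between carrier and sanding_block below 0.1 N and contact force between carrier and carpenter_pencil below 0.1 N and horizontal distance between knob and small_round below 0.022 m and z of knob in the frame of small_round between 0.006 and 0.018 m and angle between knob's own z axis and vertical below 0.2 rad and contact force between the fingers and knob below 0.1 N and x of small_round in the frame of carrier between -0.022 and 0.022 m and (y of small_round in the frame of carrier between 0.08 and 0.134 m or y of small_round in the frame of carrier between -0.134 and -0.08 m) and z of small_round in the frame of carrier between 0.003 and 0.016 m and x of filler_tin in the frame of carrier between -0.022 and 0.022 m and (y of filler_tin in the frame of carrier between 0.08 and 0.134 m or y of filler_tin in the frame of carrier between -0.134 and -0.08 m) and z of filler_tin in the frame of carrier between 0.003 and 0.016 m and angle between each of filler_tin, small_round's own z axis and vertical below 0.15 rad); the arm keeps its last pose, push and grip.
It fails at once if the carrier is tipped by more than 0.25 rad (angle between carrier's own z axis and vertical above 0.25 rad).
It fails at once if a bystander (sanding block, pencil) is moved by more than 30 mm (distance of any of sanding_block, carpenter_pencil from where it was at the start of the episode above 0.03 m).
It also fails if it takes over 58 s, if anything falls off the work surface, if the arm or the gripper's body presses on something with over 40 N, if the wrist force passes 120 N, or if a joint passes its speed limit or range.

ROBOT

A 6-joint arm with a two-finger parallel gripper is mounted at the origin on a cart in front of the work surface, level with it; the furniture and walls round the work are solid. World frame = base frame: x ahead of the robot, y to its left, z up, the work surface at z = 0. Lengths are in m, angles in rad, forces in N, time in s.
With the tool pointing down it reaches from about 0.35 to 0.95 m from the base axis. Payload 17.4 kg.
Tool frame: the origin (TCP) lies between the finger pads; the fingertips stand 19 mm ahead of it and the grasp point (between the pads) is the TCP; z points along the fingers, y is the line along which they close (so a half turn about z gives the same grasp; the last joint's range is limited). The gripper opens to 93 mm and grips with 3 to 60 N. Pads are 15 mm wide; open, the fingers measure 128 mm over their backs; the gripper's body (75 mm by 188 mm) begins 65 mm behind the grasp point.
Start: joints at [1.119, 0.116, 1.442, -0, 1.584, -0.038], TCP at [0.271, 0.618, 0.238] pointing down, gripper open.
Joint ranges: [-2.83, 2.83], [-0.83, 2.19], [0.07, 2.5], [-1.14, 4.28], [0.01, 3], [-2.97, 2.97]. Speed limits (rad/s): [1.89, 1.89, 2.22, 3.14, 3.14, 3.14].

INTERFACE

Orientations are given as a unit quaternion [w, x, y, z].
In Python, from cell import get_obs, camera, camera_model, finish_job gives the robot as it stands.
- The arm moves only by the shell command python3 -m creep 'ROWS' [OPENING] [FORCE]. ROWS is JSON, one flat list of numbers, 6 for each row, row after row: the shift along the tool's x, y, z in m, then the turn, a rotation vector about the tool's x, y, z in rad. In form: [tx, ty, tz, wx, wy, wz, tx, ty, tz, wx, wy, wz, ...]. A call has 1 to 20 rows; each row shifts and turns the commanded pose from where the row before left it, along the tool's axes as they then stand; what a row does not reach is not made up. A row lasts 1/12 s, in which the tool goes at most 41.7 mm and 7.16 degrees, less where a joint would pass 70% of its speed; a pose out of reach is approached as far as the arm can. A call with a gripper value outside its range is refused whole. OPENING is the opening, from -1 (shut) to 1 (fully open), set as the call begins (- or left out, the last holds). The fingers move at their own pace and stop on an object; FORCE is the grip in N (left out, the last holds). Time passes only in rows, so rows that do not move let the fingers close. It gives the time, the measured TCP pose, the force, the opening and the grip force at its end, in the units of the state.
- get_obs(): the state, without advancing time (a new reading comes with each control period).
- camera(name): name is "side" or "top"; returns the picture (480x640x3 uint8, blue, green, red); there is no depth.
- camera_model(name): a dict with "fx", "fy", "cx", "cy" (pixels), "position" and "rotation" of the camera in the world. Camera axes: x right, y down, z forward; pixel columns grow to the right and rows downward; lengths in m; the calibration is good to about 2 mm. A picture is of the moment at which its call begins. camera_model takes no time and is no camera call.
- finish_job(): hands the job in; it is judged then, once.
The state is a dict: "clock": time; "joint_pos": joint angles; "qd": joint speeds; "joint_torque": joint torques, N m; "tool_pos": TCP position; "orientation": TCP orientation; "contact_force": force on the tool from outside, world axes, zero at the start; "wrist_torque": the same for the moment, N m; "opening": finger opening in m; "grip_force": force on a finger pad.
Only numpy, scipy, OpenCV 4.12 (cv2) and the standard library are available. Lean on these libraries where they do the work, as an engineer would, in place of code of your own. Each camera call takes 0.05 s, during which the arm holds its last target. There are 200 camera calls.

## Working session

There is one attempt and no reset: what is moved stays moved. The work goes in short steps, Python scripts to look and compute and a shell command to move; the robot and the scene stay as the last step left them, time stands still between calls to the robot, and variables do not carry over. Pictures are saved under pics/ and viewed, at most 13 in all, crops included, and the job is handed in when it is done.

```bash
ls; mkdir -p pics; python3 - <<'E'
from cell import *
import cv2
o=get_obs();print(o['clock'],o['tool_pos'],o['orientation'],o['opening'])
for n in("side","top"):
    cv2.imwrite(f"pics/{n}0.png",camera(n));print(n,camera_model(n))
E
```

```text
pics
0.0 [0.27134169 0.61786323 0.23691079] [-1.44143627e-04  2.05425857e-01  9.78672517e-01 -5.49177995e-04] 0.09313061305462168
side {'fx': 491.3521342236345, 'fy': 491.3521342236345, 'cx': 323.72333682112145, 'cy': 241.01163167457236, 'position': array([0.35288371, 1.13287442, 0.93636285]), 'rotation': array([ 0.03777053, -0.07609202,  0.89556692, -0.43674166])}
top {'fx': 610.4275826974628, 'fy': 610.4275826974628, 'cx': 320.6800868475173, 'cy': 242.5445431968835, 'position': array([0.43936189, 0.02932732, 1.3970211 ]), 'rotation': array([-0.02717054,  0.70750852, -0.70582651,  0.02241403])}
```

View pics/top0.png

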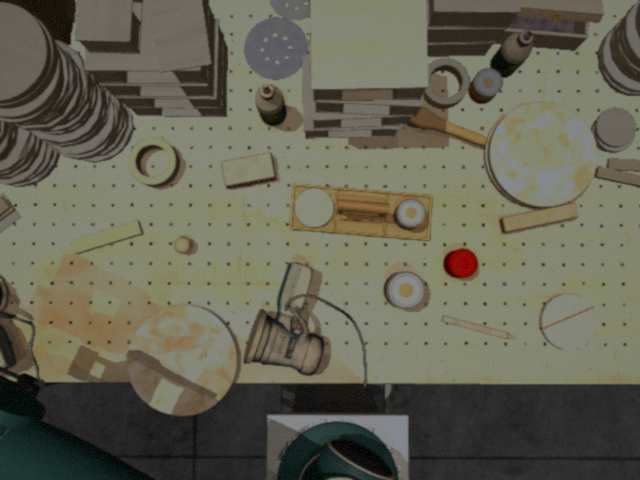

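View pics/side0.png

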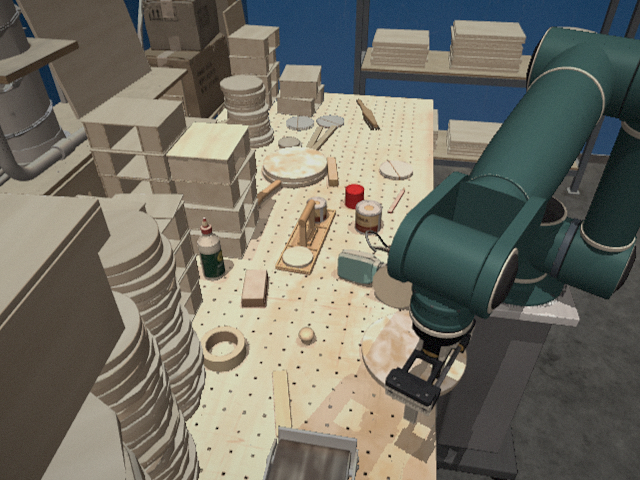

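The top view shows the carrier at about (362,212), with the round at its left end (314,208), the tin at its right end (410,213), and the knob at (183,244). The sanding block is at (248,170) and the pencil at (478,327). The side view agrees: knob (306,335), round (297,257).

```bash
cat > h.py <<'E'
import numpy as np,cv2
from cell import *
from scipy.spatial.transform import Rotation as R
def ray(n,p):
    m=camera_model(n);q=m['rotation']
    r=R.from_quat(np.r_[q[1:],q[0]])
    d=r.apply([(p[0]-m['cx'])/m['fx'],(p[1]-m['cy'])/m['fy'],1.]);return m['position'],d
def onz(n,p,z):
    c,d=ray(n,p);return c+d*(z-c[2])/d[2]
def two(p,q):
    a,d=ray("top",p);b,e=ray("side",q)
    s=np.linalg.lstsq(np.c_[d,-e],b-a,rcond=None)[0]
    A=a+d*s[0];B=b+e*s[1];return (A+B)/2,np.linalg.norm(A-B)
E
python3 - <<'E'
from h import *
t=cv2.imread("pics/top0.png");s=cv2.imread("pics/side0.png")
a=cv2.resize(t[175:265,160:450],None,fx=2.75,fy=2.75,interpolation=2)
b=cv2.resize(s[185:355,230:350],None,fx=2,fy=2,interpolation=2)
c=np.zeros((600,800,3),np.uint8);c[:a.shape[0],:a.shape[1]]=a;c[250:250+340,:240]=b
d=cv2.resize(t[30:260,290:440],None,fx=1.5,fy=1.5);c[250:250+d.shape[0],260:260+d.shape[1]]=d
cv2.imwrite("pics/c1.png",c)
for p in [(183,244),(314,208),(410,213),(340,200),(385,232),(100,240),(305,190)]: print(p,cv2.cvtColor(t,cv2.COLOR_BGR2HSV)[p[1],p[0]])
for n,p,z in [("top",(183,244),.025),("side",(306,335),.025),("top",(314,208),.021),("side",(297,257),.021),("top",(248,170),.035)]: print(n,p,onz(n,p,z))
E
```

```text
(183, 244) [ 30  73 139]
(314, 208) [ 35  31 138]
(410, 213) [ 22 118 136]
(340, 200) [ 16 154 114]
(385, 232) [ 17 137 123]
(100, 240) [ 31  81 133]
(305, 190) [ 31  53 126]
top (183, 244) [0.53178194 0.34932523 0.025     ]
side (306, 335) [0.53115704 0.35475314 0.025     ]
top (314, 208) [0.61456326 0.05407839 0.021     ]
side (297, 257) [0.61605418 0.06573835 0.021     ]
top (248, 170) [0.69885466 0.20312387 0.035     ]
```

View pics/c1.png

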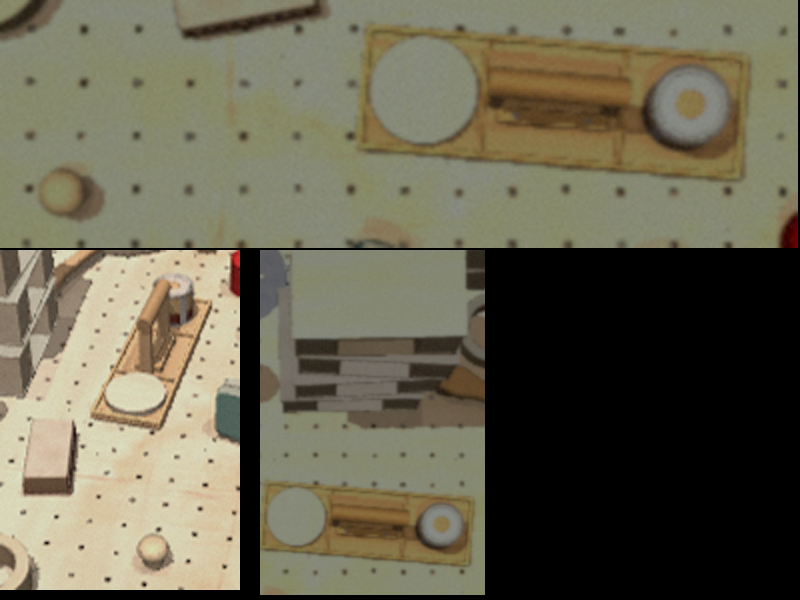

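The crop shows the carrier's corners at top-image pixels (292,184), (291,230), (430,240) and (432,194). The round is at (314,208), the knob at (183,244), and the dowel runs from (338,206) to (389,209).

```bash
python3 - <<'E'
from h import *
t=cv2.imread("pics/top0.png");H=cv2.cvtColor(t,cv2.COLOR_BGR2HSV)
def blob(m,box,near):
    k=np.zeros_like(m);x0,y0,x1,y1=box;k[y0:y1,x0:x1]=m[y0:y1,x0:x1]
    k=cv2.morphologyEx(k,cv2.MORPH_CLOSE,np.ones((3,3),np.uint8))
    cs=cv2.findContours(k,0,2)[0];return max(cs,key=cv2.contourArea)
# carrier
m=cv2.inRange(H,(8,95,60),(25,255,255))
c=blob(m,(280,175,445,250),None);r=cv2.minAreaRect(c);b=cv2.boxPoints(r)
w=np.array([onz("top",p,.013) for p in b]);print("box",b.round(1).tolist());print(w.round(4),np.linalg.norm(np.diff(w,axis=0),axis=1))
print("carrier c",w.mean(0))
e=max((w[1]-w[0],w[2]-w[1]),key=np.linalg.norm);print("yaw of y axis",np.arctan2(e[1],e[0]))
# round: low saturation inside carrier left
m=cv2.inRange(H,(15,0,105),(60,60,255));c=blob(m,(296,188,333,229),None)
(cx,cy),(a,bb),_=cv2.fitEllipse(c);print("round",cx,cy,a,bb,onz("top",(cx,cy),.021))
# knob
print(H[235:254,173:194,0].tolist()[9],H[244,173:194,1],H[244,173:194,2])
m=cv2.inRange(H,(0,90,110),(27,255,255));
s=cv2.imread("pics/side0.png");S=cv2.cvtColor(s,cv2.COLOR_BGR2HSV)
print(S[335,294:320].tolist())
E
```

```text
box [[286.6000061035156, 228.5], [290.70001220703125, 181.8000030517578], [433.29998779296875, 194.3000030517578], [429.20001220703125, 241.0]]
[[ 0.5684  0.1165  0.013 ]
 [ 0.6758  0.1078  0.013 ]
 [ 0.6475 -0.218   0.013 ]
 [ 0.5406 -0.2077  0.013 ]] [0.1077427  0.32706037 0.10742425]
carrier c [ 0.60809557 -0.05035788  0.013     ]
yaw of y axis -1.6573560963314384
round 313.53582763671875 207.360595703125 37.733455657958984 38.259063720703125 [0.61602169 0.05513671 0.021     ]
[26, 21, 21, 26, 30, 32, 31, 33, 32, 32, 30, 29, 26, 22, 19, 17, 17, 16, 17, 16, 14] [ 62  81  91  86  77  74  79  76  76  73  73  77  83  93 106 105 110 110
 101 100  80] [131 129 135 134 132 135 135 138 137 136 139 135 136 135 132 117  95  72
  71  79  89]
[[24, 47, 217], [23, 46, 214], [23, 52, 216], [22, 53, 220], [20, 60, 171], [16, 82, 161], [16, 83, 176], [19, 73, 212], [20, 67, 217], [24, 64, 214], [26, 57, 218], [28, 55, 218], [28, 53, 216], [26, 59, 216], [23, 64, 216], [20, 68, 218], [18, 74, 217], [17, 83, 203], [16, 80, 179], [16, 80, 141], [15, 72, 134], [21, 55, 177], [23, 51, 211], [23, 50, 219], [23, 50, 214], [25, 48, 213]]
```

```bash
python3 -m creep '[0,0,0,0,0,0.113,0,0,0,0,0,0.113,0,0,0,0,0,0.113,0,0,0,0,0,0.113,0,0,0,0,0,0.113,0,0,0,0,0,0.113,0,0,0,0,0,0.113,0,0,0,0,0,0.113,0,0,0,0,0,0.113,0,0,0,0,0,0.113,0,0,0,0,0,0.113,0,0,0,0,0,0,0,0,0,0,0,0]' 0.6
cat > d.py <<'E'
import sys
from h import *
o=get_obs();q=o['orientation'];r=R.from_quat(np.r_[q[1:],q[0]])
print("clk",o['clock'],"tcp",o['tool_pos'].round(4),"ytool deg",np.degrees(np.arctan2(*r.as_matrix()[[1,0],1])),"tilt",r.as_matrix()[2,2],"joints",o['joint_pos'].round(2))
if len(sys.argv)>1:
    print("shift in tool",r.inv().apply(np.array(list(map(float,sys.argv[1:4])))-o['tool_pos']).round(4))
E
python3 d.py 0.531 0.350 0.12
python3 - <<'E'
from h import *
t=cv2.imread("pics/top0.png")
print("stack foot",onz("top",(360,135),0)," grip by dowel top",onz("top",(363.6,207),.115)," tin lid",onz("top",(410.5,213),.071))
E
```

```text
clock: 1.18
tool_pos: [0.2714, 0.618, 0.2373]
orientation: [0.0, 0.736, 0.677, -0.0]
contact_force: [-0.3, -0.1, -0.4]
opening: 0.0745
grip_force: 0.0
clk 1.1833 tcp [0.2714 0.618  0.2373] ytool deg -4.722224344120553 tilt -0.9999998778001666 joints [1.12 0.12 1.44 0.   1.58 1.2 ]
shift in tool [-0.2456  0.2808  0.1174]
stack foot [ 0.78802991 -0.05179085  0.        ]  grip by dowel top [ 0.60490676 -0.05242396  0.115     ]  tin lid [ 0.59758402 -0.15753466  0.071     ]
```

```bash
python3 -m creep '[-0.0205,0.0234,0,0,0,0,-0.0205,0.0234,0,0,0,0,-0.0205,0.0234,0,0,0,0,-0.0205,0.0234,0,0,0,0,-0.0205,0.0234,0,0,0,0,-0.0205,0.0234,0,0,0,0,-0.0205,0.0234,0,0,0,0,-0.0205,0.0234,0,0,0,0,-0.0205,0.0234,0,0,0,0,-0.0205,0.0234,0,0,0,0,-0.0205,0.0234,0,0,0,0,-0.0205,0.0234,0,0,0,0,0,0,0.029,0,0,0,0,0,0.029,0,0,0,0,0,0.029,0,0,0,0,0,0.029,0,0,0,0,0,0,0,0,0,0,0,0,0,0,0]'
python3 d.py 0.531 0.350 0.025
python3 - <<'E'
from h import *
a=camera("top")[190:300,110:270];b=camera("side")[240:400,220:400]
a=cv2.resize(a,None,fx=2.5,fy=2.5);b=cv2.resize(b,None,fx=2.2,fy=2.2)
c=np.zeros((360,800,3),np.uint8);c[:275,:400]=a;c[:352,400:796]=b;cv2.imwrite("pics/k1.png",c)
E
```

```text
clock: 2.68
tool_pos: [0.5296, 0.3485, 0.121]
orientation: [-0.0, 0.736, 0.677, -0.001]
contact_force: [1.1, 0.0, 0.4]
opening: 0.0745
grip_force: 0.0
clk 2.6833 tcp [0.5296 0.3485 0.121 ] ytool deg -4.771847564867437 tilt -0.999996937036427 joints [ 0.54  0.08  1.67 -0.    1.39  0.63]
shift in tool [0.0017 0.0015 0.096 ]
```

View pics/k1.png

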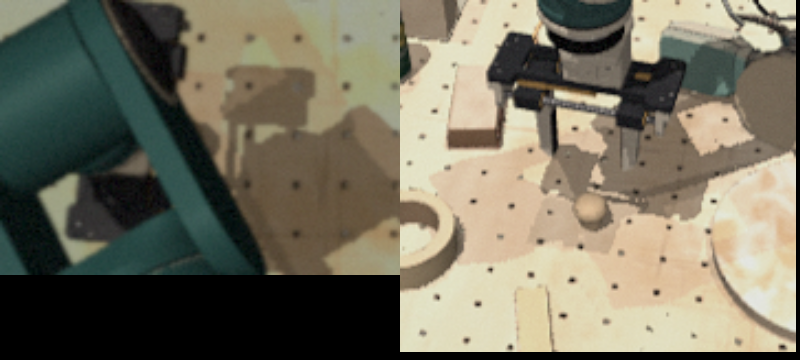

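The side view shows the knob at crop (591,210), midway between the finger tips at (548,145) and (629,165). I'll descend and grip.

```bash
python3 -m creep '[0.003,0.0015,0.0,0,0,0,0,0,0.016,0,0,0,0,0,0.016,0,0,0,0,0,0.016,0,0,0,0,0,0.016,0,0,0,0,0,0.016,0,0,0,0,0,0.016,0,0,0,0,0,0,0,0,0]'
python3 -m creep '[0,0,0,0,0,0,0,0,0,0,0,0,0,0,0,0,0,0,0,0,0,0,0,0,0,0,0,0,0,0,0,0,0,0,0,0,0,0,0,0,0,0,0,0,0,0,0,0]' -1 10
python3 d.py 0.616 0.056 0.14
```

```text
clock: 3.45
tool_pos: [0.5313, 0.3516, 0.0241]
orientation: [-0.0, 0.737, 0.676, -0.001]
contact_force: [-0.5, -0.1, -0.0]
opening: 0.0745
grip_force: 0.0
clock: 4.12
tool_pos: [0.5319, 0.3518, 0.0261]
orientation: [0.0, 0.737, 0.676, 0.0]
contact_force: [0.5, -0.2, 4.5]
opening: 0.0374
grip_force: 10.0
clk 4.1167 tcp [0.5319 0.3518 0.0261] ytool deg -4.92512444788866 tilt -0.9999998733459309 joints [0.54 0.17 1.74 0.   1.23 0.63]
shift in tool [-0.2875  0.1092 -0.114 ]
```

```bash
python3 -m creep '[0,0,-0.01,0,0,0,0,0,-0.026,0,0,0,0,0,-0.026,0,0,0,0,0,-0.026,0,0,0,0,0,-0.026,0,0,0,0,0,0,0,0,0,0,0,0,0,0,0]'
python3 d.py 0.616 0.056 0.14
python3 - <<'E'
from h import *
cv2.imwrite("pics/k2.png",cv2.resize(camera("side")[200:360,220:420],None,fx=3,fy=3))
E
```

```text
clock: 4.7
tool_pos: [0.5323, 0.352, 0.1419]
orientation: [0.0, 0.737, 0.676, 0.001]
contact_force: [-0.9, -0.0, -0.6]
opening: 0.0374
grip_force: 10.0
clk 4.7 tcp [0.5323 0.352  0.1419] ytool deg -4.928018191461346 tilt -0.9999953185203188 joints [ 0.54  0.08  1.64 -0.    1.42  0.63]
shift in tool [-0.2877  0.1088  0.0016]
```

View pics/k2.png

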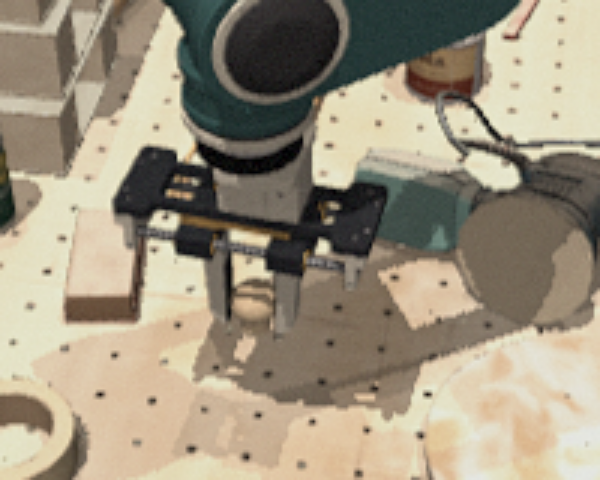

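The knob hangs upright between the pads at crop (253,300). I'll carry it over the round.

```bash
python3 -m creep '[-0.0144,0.0054,0,0,0,0,-0.0286,0.0109,0,0,0,0,-0.0286,0.0109,0,0,0,0,-0.0286,0.0109,0,0,0,0,-0.0286,0.0109,0,0,0,0,-0.0286,0.0109,0,0,0,0,-0.0286,0.0109,0,0,0,0,-0.0286,0.0109,0,0,0,0,-0.0286,0.0109,0,0,0,0,-0.0286,0.0109,0,0,0,0,-0.0144,0.0054,0,0,0,0,0,0,0.02,0,0,0,0,0,0.02,0,0,0,0,0,0.02,0,0,0,0,0,0.012,0,0,0,0,0,0,0,0,0,0,0,0,0,0,0]'
python3 d.py 0.616 0.056 0.047
python3 - <<'E'
from h import *
a=cv2.resize(camera("top")[160:260,270:450],None,fx=2.2,fy=2.2);b=cv2.resize(camera("side")[180:310,230:370],None,fx=2.8,fy=2.8)
c=np.zeros((370,800,3),np.uint8);c[:220,:396]=a;c[:364,400:792]=b;cv2.imwrite("pics/k3.png",c)
E
```

```text
clock: 6.17
tool_pos: [0.6154, 0.0572, 0.0673]
orientation: [-0.0, 0.737, 0.676, -0.001]
contact_force: [0.9, 0.4, -0.1]
opening: 0.0372
grip_force: 10.0
clk 6.1667 tcp [0.6154 0.0572 0.0673] ytool deg -4.917272599006111 tilt -0.9999990104201475 joints [ 0.05  0.09  1.75 -0.    1.3   0.14]
shift in tool [-0.0011  0.0008  0.0203]
```

View pics/k3.png

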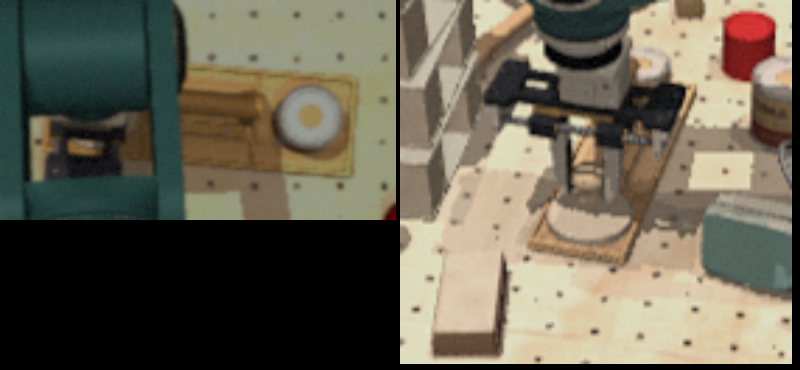

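The side view shows the knob at crop (587,172), above the round at (588,217). I'll use the known TCP to check the side camera's bias.

```bash
python3 - <<'E'
from h import *
print(onz("side",(296.8,241.4),.065),onz("side",(297.1,257.5),.021),onz("side",(296.8,241.4),.060))
E
python3 -m creep '[0,0,0.008,0,0,0,0,0,0.006,0,0,0,0,0,0.003,0,0,0,0,0,0,0,0,0]'; python3 d.py
```

```text
[0.61878027 0.04863884 0.065     ] [0.61528955 0.06790299 0.021     ] [0.62030602 0.04241735 0.06      ]
clock: 6.6
tool_pos: [0.6153, 0.0572, 0.0497]
orientation: [-0.0, 0.737, 0.676, -0.0]
contact_force: [0.9, -0.5, -0.3]
opening: 0.0375
grip_force: 10.0
clk 6.6 tcp [0.6153 0.0572 0.0497] ytool deg -4.923101238107791 tilt -0.9999992602087245 joints [ 0.05  0.11  1.76 -0.    1.27  0.14]
```

```bash
python3 - <<'E'
from h import *
s=cv2.imread("pics/side0.png")[235:280,270:325];n=camera("side")[205:285,260:340]
S=cv2.cvtColor(s,cv2.COLOR_BGR2HSV)
m=cv2.inRange(S,(0,0,170),(60,45,255))
cs=cv2.findContours(m,0,2)[0];c=max(cs,key=cv2.contourArea)
e=cv2.fitEllipse(cv2.convexHull(c));p=np.array(e[0])+[270,235];print(e,p,onz("side",p,.021))
v=s.copy();cv2.ellipse(v,e,(0,0,255),1)
C=np.zeros((480,800,3),np.uint8);C[:480,:480]=cv2.resize(n,None,fx=6,fy=6,interpolation=2);C[:225,490:765]=cv2.resize(v,None,fx=5,fy=5,interpolation=2)
cv2.imwrite("pics/k4.png",C)
E
```

```text
((26.637508392333984, 21.498035430908203), (17.22298240661621, 28.913022994995117), 91.32962036132812) [296.63750839 256.49803543] [0.61757541 0.06368777 0.021     ]
```

View pics/k4.png

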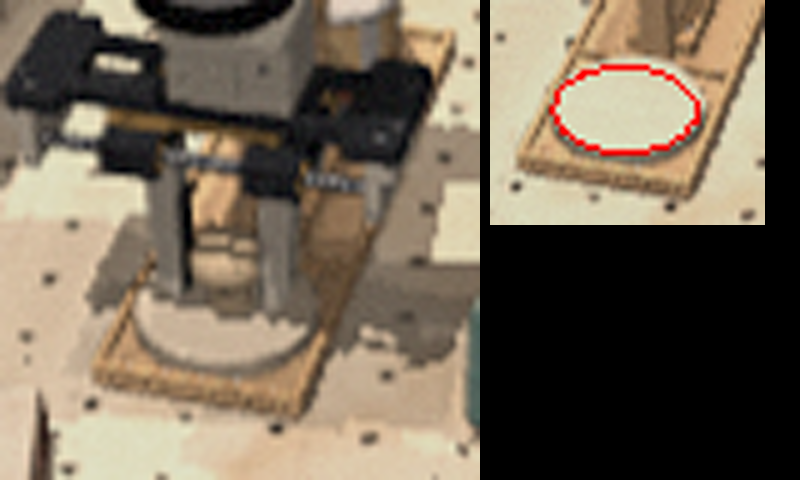

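The view shows the knob between the fingers at crop (225,265), tips at (175,300) and (280,308), with the round's centre behind and below the tips. The two cameras disagree by several mm in y, so I'll check the numbers.

```bash
python3 - <<'E'
from h import *
f=lambda x,y:(260+x/6,205+y/6)
print("tips",onz("side",f(175,300),.0307),onz("side",f(280,308),.0307))
print("near corners side z0",onz("side",f(97,380),0),onz("side",f(300,417),0))
print("top z.015",onz("top",(292.4,183.7),.015),onz("top",(290.9,229.9),.015))
print("two-view round",two((313.8,207.8),(296.64,256.5)), "knob",two((183,244.6),(306.5,334.5)))
def proj(n,P):
    m=camera_model(n);q=m['rotation'];r=R.from_quat(np.r_[q[1:],q[0]])
    d=r.inv().apply(np.array(P)-m['position']);return m['cx']+m['fx']*d[0]/d[2],m['cy']+m['fy']*d[1]/d[2]
for P in [(.6153,.0572,.0497),(.6153,.0647,.0307),(.6153,.0572,.0237)]:
    x,y=proj("side",P);print("tcp/tip/foot in crop",(x-260)*6,(y-205)*6)
E
```

```text
tips [0.63748278 0.07203141 0.0307    ] [0.58645897 0.06944546 0.0307    ]
near corners side z0 [0.67065103 0.1013379  0.        ] [5.69165574e-01 1.11054924e-01 1.11022302e-16]
top z.015 [0.6711448  0.10375408 0.015     ] [0.56511853 0.10654433 0.015     ]
two-view round (array([0.61784345, 0.05492556, 0.01346701]), np.float64(0.0037287842085391787)) knob (array([0.53078946, 0.35010654, 0.02162598]), np.float64(0.000281986721288666))
tcp/tip/foot in crop 225.22363710670572 255.0554833451663
tcp/tip/foot in crop 223.2874854534066 295.36587267652436
tcp/tip/foot in crop 227.0429890723974 296.7891559799091
```

The TCP projects to (225,255), right on the knob, and the carrier's near edge puts the round's centre at y≈0.055. The placing is good, so I'll set the knob down and release it.

```bash
python3 -m creep '[0,0,0.002,0,0,0,0,0,0,0,0,0,0,0,0,0,0,0]'
python3 -m creep '[0,0,0.001,0,0,0,0,0,0,0,0,0,0,0,0,0,0,0]'; python3 d.py
```

```text
clock: 6.9
tool_pos: [0.6157, 0.0572, 0.0487]
orientation: [0.0, 0.737, 0.676, -0.0]
contact_force: [-0.5, 0.9, -0.5]
opening: 0.0373
grip_force: 10.0
clock: 7.15
tool_pos: [0.6157, 0.0572, 0.0477]
orientation: [-0.0, 0.737, 0.676, -0.0]
contact_force: [-0.3, -0.1, -0.3]
opening: 0.0374
grip_force: 10.0
clk 7.15 tcp [0.6157 0.0572 0.0477] ytool deg -4.926944744697498 tilt -0.9999999987371346 joints [ 0.05  0.11  1.77 -0.    1.27  0.14]
```

```bash
python3 -m creep '[0,0,0.001,0,0,0,0,0,0,0,0,0,0,0,0,0,0,0]'
python3 -m creep '[0,0,0.001,0,0,0,0,0,0,0,0,0,0,0,0,0,0,0]'
```

```text
clock: 7.4
tool_pos: [0.6157, 0.0572, 0.0467]
orientation: [0.0, 0.737, 0.676, 0.0]
contact_force: [1.0, 0.3, -0.2]
opening: 0.0372
grip_force: 10.0
clock: 7.65
tool_pos: [0.6159, 0.0572, 0.0464]
orientation: [0.0, 0.737, 0.676, 0.0]
contact_force: [-3.5, 0.0, 8.0]
opening: 0.037
grip_force: 10.0
```

```bash
python3 -m creep '[0,0,-0.0003,0,0,0,0,0,0,0,0,0,0,0,0,0,0,0,0,0,0,0,0,0,0,0,0,0,0,0,0,0,0,0,0,0]' 0.4
python3 -m creep '[0,0,-0.01,0,0,0,0,0,-0.02,0,0,0,0,0,-0.03,0,0,0,0,0,-0.03,0,0,0,0,0,-0.03,0,0,0,0,0,-0.03,0,0,0,0,0,0,0,0,0,0,0,0,0,0,0]'
python3 d.py 0.6055 -0.064 0.2
python3 - <<'E'
from h import *
a=cv2.resize(camera("top")[160:260,270:450],None,fx=2.2,fy=2.2);b=cv2.resize(camera("side")[200:290,260:350],None,fx=4,fy=4)
c=np.zeros((370,800,3),np.uint8);c[:220,:396]=a;c[:360,400:760]=b;cv2.imwrite("pics/k5.png",c)
E
```

```text
clock: 8.15
tool_pos: [0.6157, 0.0572, 0.0458]
orientation: [-0.0, 0.737, 0.676, -0.0]
contact_force: [-0.2, -0.1, -0.2]
opening: 0.0648
grip_force: 0.0
clock: 8.82
tool_pos: [0.6163, 0.0572, 0.1986]
orientation: [0.001, 0.737, 0.676, 0.001]
contact_force: [-0.2, 0.6, -1.3]
opening: 0.0652
grip_force: 0.0
clk 8.8167 tcp [0.6163 0.0572 0.1986] ytool deg -4.9285803835396 tilt -0.9999929254831166 joints [ 0.05  0.01  1.62 -0.    1.51  0.14]
shift in tool [-0.1217 -0.0004 -0.0014]
```

View pics/k5.png

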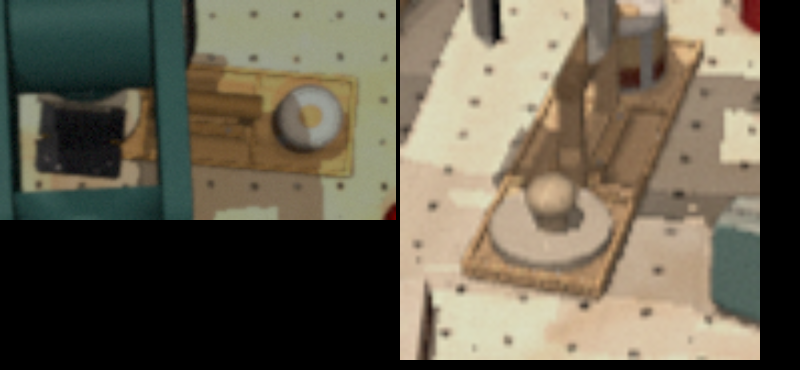

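The knob stands upright on the round: foot at crop (552,222), round centre about (551,222). Next I go to the handle.

```bash
python3 -m creep '[-0.02,0,0,0,0,0,-0.02,0,0,0,0,0,-0.02,0,0,0,0,0,-0.02,0,0,0,0,0,-0.02,0,0,0,0,0,-0.0217,0,0,0,0,0,0,0,0,0,0,0,0,0,0.02,0,0,0,0,0,0.02,0,0,0,0,0,0.02,0,0,0,0,0,0.02,0,0,0,0,0,0.014,0,0,0,0,0,0,0,0,0]'
python3 d.py 0.6055 -0.064 0.103
python3 - <<'E'
from h import *
a=cv2.resize(camera("top")[160:260,270:450],None,fx=2.2,fy=2.2);b=cv2.resize(camera("side")[160:280,255:355],None,fx=4,fy=4)
c=np.zeros((480,800,3),np.uint8);c[:220,:396]=a;c[:480,400:800]=b;cv2.imwrite("pics/k6.png",c)
E
```

```text
clock: 10.0
tool_pos: [0.6036, -0.0635, 0.0979]
orientation: [-0.002, 0.737, 0.676, -0.002]
contact_force: [-1.0, -0.1, -0.1]
opening: 0.065
grip_force: 0.0
clk 10.0 tcp [ 0.6036 -0.0635  0.0979] ytool deg -4.917555255883492 tilt -0.9999847845304913 joints [-0.15  0.05  1.75  0.    1.36 -0.06]
shift in tool [-0.0003  0.0019 -0.0051]
```

View pics/k6.png

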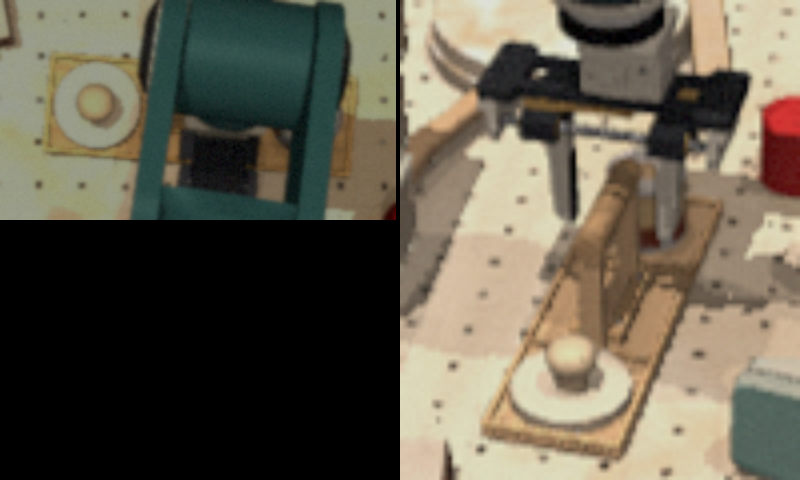

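The fingers straddle the rail, the knob is centred on the round in both views, and the tin is in its bay. I'll correct slightly and grip, softly at first.

```bash
python3 -m creep '[0,0.0025,-0.004,0,0,0,0,0,0,0,0,0]'
python3 -m creep '[0,0,0,0,0,0,0,0,0,0,0,0,0,0,0,0,0,0,0,0,0,0,0,0,0,0,0,0,0,0,0,0,0,0,0,0,0,0,0,0,0,0,0,0,0,0,0,0]' -1 8; python3 d.py
python3 -m creep '[0,0,0,0,0,0,0,0,0,0,0,0,0,0,0,0,0,0,0,0,0,0,0,0]' -1 40; python3 d.py
```

```text
clock: 10.27
tool_pos: [0.6089, -0.0643, 0.1081]
orientation: [0.001, 0.737, 0.676, 0.001]
contact_force: [-0.8, 0.1, 0.0]
opening: 0.065
grip_force: 0.0
clock: 10.93
tool_pos: [0.6075, -0.0643, 0.1059]
orientation: [-0.0, 0.737, 0.676, -0.0]
contact_force: [-2.6, 0.2, 1.6]
opening: 0.0236
grip_force: 8.0
clk 10.9333 tcp [ 0.6075 -0.0643  0.1059] ytool deg -4.927036563712722 tilt -0.9999998307478564 joints [-0.15  0.04  1.73 -0.    1.36 -0.06]
clock: 11.27
tool_pos: [0.6077, -0.0643, 0.1059]
orientation: [-0.0, 0.737, 0.676, -0.0]
contact_force: [-2.2, -0.5, 0.8]
opening: 0.0234
grip_force: 40.0
clk 11.2667 tcp [ 0.6077 -0.0643  0.1059] ytool deg -4.926170369709965 tilt -0.9999999739362045 joints [-0.15  0.04  1.73 -0.    1.36 -0.06]
```

```bash
python3 -m creep '[0,0,-0.001,0,0,0,0,0,-0.002,0,0,0,0,0,-0.003,0,0,0,0,0,-0.003,0,0,0,0,0,-0.003,0,0,0,0,0,-0.002,0,0,0,0,0,-0.001,0,0,0,0,0,0,0,0,0,0,0,0,0,0,0]'; python3 d.py; python3 - <<'E'
from h import *
o=get_obs();print(o['wrist_torque'])
a=cv2.resize(camera("top")[160:260,270:450],None,fx=2.2,fy=2.2);b=cv2.resize(camera("side")[160:280,255:355],None,fx=4,fy=4)
c=np.zeros((480,800,3),np.uint8);c[:220,:396]=a;c[:480,400:800]=b;cv2.imwrite("pics/k7.png",c)
E
```

```text
clock: 12.02
tool_pos: [0.6078, -0.0643, 0.1209]
orientation: [0.0, 0.737, 0.676, 0.0]
contact_force: [0.4, 1.2, -6.3]
opening: 0.0227
grip_force: 40.0
clk 12.0167 tcp [ 0.6078 -0.0643  0.1209] ytool deg -4.929234266496964 tilt -0.9999999985308747 joints [-0.15  0.03  1.72  0.    1.39 -0.06]
[-0.0570691   0.03237876  0.00176361]
```

View pics/k7.png

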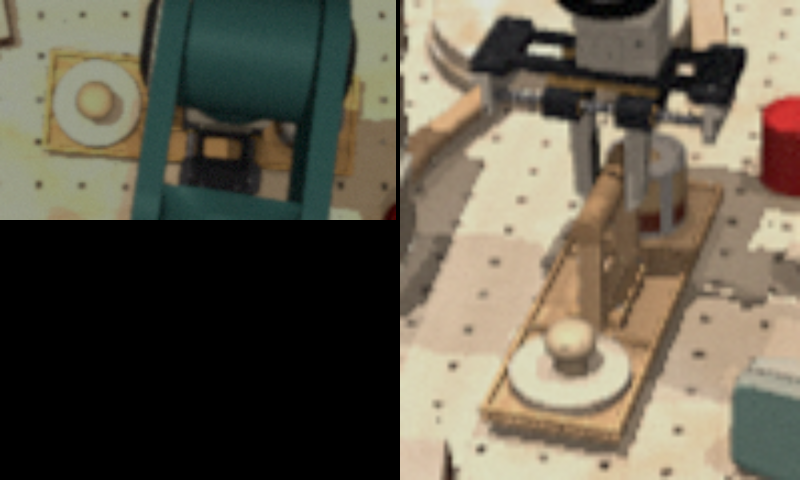

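The carrier is clear of the worktop. Its near edge rose about 4.5 px and its far edge about 3.8 px, so it is level, and the knob and tin are still standing. I'll lift the rest.

```bash
python3 -m creep '[0,0,-0.002,0,0,0,0,0,-0.004,0,0,0,0,0,-0.005,0,0,0,0,0,-0.006,0,0,0,0,0,-0.006,0,0,0,0,0,-0.006,0,0,0,0,0,-0.006,0,0,0,0,0,-0.006,0,0,0,0,0,-0.006,0,0,0,0,0,-0.006,0,0,0,0,0,-0.006,0,0,0,0,0,-0.006,0,0,0,0,0,-0.006,0,0,0,0,0,-0.005,0,0,0,0,0,-0.004,0,0,0,0,0,-0.003,0,0,0,0,0,-0.001,0,0,0,0,0,0,0,0,0,0,0,0,0,0,0]'
python3 -m creep '[0,0,0,0,0,0,0,0,0,0,0,0,0,0,0,0,0,0,0,0,0,0,0,0,0,0,0,0,0,0,0,0,0,0,0,0]'; python3 d.py; python3 - <<'E'
from h import *
print(get_obs()['wrist_torque'])
a=cv2.resize(camera("top")[160:260,270:450],None,fx=2.2,fy=2.2);b=cv2.resize(camera("side")[130:250,255:355],None,fx=4,fy=4)
c=np.zeros((480,800,3),np.uint8);c[:220,:396]=a;c[:480,400:800]=b;cv2.imwrite("pics/k8.png",c)
E
```

```text
clock: 13.7
tool_pos: [0.6077, -0.0643, 0.2047]
orientation: [-0.0, 0.737, 0.676, -0.0]
contact_force: [1.1, 1.3, -6.7]
opening: 0.0233
grip_force: 40.0
clock: 14.2
tool_pos: [0.6077, -0.0643, 0.2049]
orientation: [-0.0, 0.737, 0.676, -0.0]
contact_force: [0.0, -0.2, -5.0]
opening: 0.0227
grip_force: 40.0
clk 14.2 tcp [ 0.6077 -0.0643  0.2049] ytool deg -4.930306846867064 tilt -0.9999999996711284 joints [-0.15 -0.01  1.63 -0.    1.53 -0.06]
[-0.10105311  0.06932296  0.00576437]
```

View pics/k8.png

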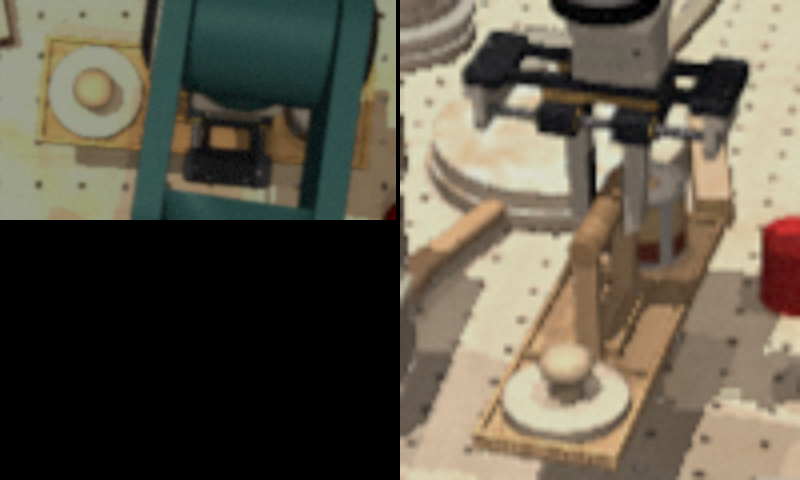

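The carrier is about 10 cm up. The knob is centred at crop (567,365), the tin stands, and the corners are at (475,443), (614,465) and (733,213). One numeric check of the level before handing in.

```bash
python3 - <<'E'
from h import *
f=lambda x,y:(255+(x-400)/4,130+y/4)
for z in (.09,.10,.11): print(z,[onz("side",f(*p),z).round(4)[:2].tolist() for p in((475,443),(614,465),(733,213))])
E
```

```text
0.09 [[0.6754, 0.0877], [0.5747, 0.0956], [0.5424, -0.2472]]
0.1 [[0.6716, 0.1], [0.5721, 0.1078], [0.5402, -0.2308]]
0.11 [[0.6678, 0.1124], [0.5695, 0.1201], [0.5379, -0.2145]]
```

```bash
python3 -c "
from cell import *
print(finish_job())"
```

```text
the job is handed in; nothing more can be done
None
```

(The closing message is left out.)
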